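# Set the bench valve: shut to the stop, back off two turns, keep hold

### The job

The supply valve on the van's worktop was left partly open at some unknown setting. Take the upright handle on its wheel, turn the wheel clockwise until you feel it come up against its stop, without forcing it, then back it off exactly two full turns counter-clockwise. Finish while still gripping the handle at that setting, ready to shut the valve, and do not disturb the small things lying around it.

Things in the scene. Friction and masses are not known exactly. Their poses are not given: they have to be found in the camera images.
- valve_station: Brass straight-through valve with two capped steel pipe stubs along y, clamped to an aluminium bench plate 100 x 200 x 8 mm that is fixed to the worktop. Origin under the plate's centre, on the wheel's axis. Everything of it but the wheel and handle stays below 90 mm.
- wheel_axis (a point): Centre of the valve's hand wheel: on its upright axis, at mid-thickness of the rim, 92 mm above the worktop; it does not move. The black wheel lies level and has three spokes, a rim of 42 mm centre-line radius and 12 mm thickness, and a hub 24 mm across; the nut on the hub ends 11 mm above this point.
- handle: Black upright crank handle on the wheel's rim: a round sleeve 18 mm thick, 46 mm tall. Origin at its centre, 42 mm from the wheel's axis, 35 mm above point wheel_axis (127 mm above the worktop); underside 4 mm above the rim's boss, top at 150 mm. It spins freely on its own axis z (x, y mean nothing), so it can be held from above and carried round without turning the gripper.
- valve_wheel (a joint): Turn of the wheel, rad: 0 at the closing stop, growing as it opens (counter-clockwise from above; a turn is 6.283), 3 turns at most. Starts 0.3 to 1.3 turns open; the stop may lie anywhere round the circle. Turning takes about 1.5 N at the handle; it stays where left. At the stop resistance rises steeply: 10 N there gives about -0.014; 50 N (-0.08) counts as forcing it.
- timer: Bystander: a white digital timer 64 x 60 x 19 mm lying near the valve; origin at the centre of its underside.
- tally_counter: Bystander: a round grey tally counter 53 x 50 x 25 mm lying near the valve; origin at the centre of its underside.
- petri_dish: Bystander: a low round petri dish 60 mm across and 14 mm tall beside the valve; origin at the centre of its underside.

How it is judged:
By the outcome, as a careful person would: the job done as asked, in the order asked, and still so for the second after the job is handed in, while the arm keeps its last pose, push and grip.
It also fails if it takes over 72 s, if anything falls off the work surface, if the arm or the gripper's body presses on something with over 40 N, if the wrist force passes 120 N, or if a joint passes its speed limit or range.

### The arm

A 6-joint arm with a two-finger parallel gripper is mounted at the origin on a cart in front of the work surface, level with it; the furniture and walls round the work are solid. World frame = base frame: x ahead of the robot, y to its left, z up, the work surface at z = 0. Lengths are in mm, angles in rad, forces in N, time in s.
With the tool pointing down it reaches from about 300 to 825 mm from the base axis. Payload 5.4 kg.
Tool frame: the origin (TCP) lies on the centre line of the jaws, within the pads' length; the fingertips stand 11 mm ahead of it and the grasp point (between the pads) lies 8 mm behind it; x points along the fingers, y is the direction in which the jaws open and shut, and the axes are right-handed (so a half turn about x gives the same grasp; the last joint's range is limited). The gripper opens to 92 mm and grips with 3 to 60 N. Pads are 20 mm wide; open, the fingers measure 128 mm over their backs; the gripper's body (75 mm by 189 mm) begins 69 mm behind the grasp point.
Start: joints at [1.101, 0.158, 1.597, -0, 1.386, -0.21], TCP at [147.721, 555.684, 225.601] pointing down, gripper open.
Joint ranges: [-2.91, 2.91], [-0.94, 2.29], [0.18, 2.7], [-1.29, 4.43], [0.17, 2.64], [-3, 3]. Speed limits (rad/s): [2.57, 2.57, 3.14, 3.14, 3.14, 3.14].

### API

Orientations are given as a rotation vector (axis times angle).
In Python, from station import manip gives the robot as it stands. Calls block until the motion is done:
- manip.move_ptp(position, orientation): joint-space move of the TCP to a pose.
- manip.movel(position, orientation=None, feed=150, threshold=None): straight line of the TCP; orientation=None keeps the orientation; feed is the mean speed in mm/s. With threshold (N) it stops when the force on the tool has changed by that much, and returns True; else False.
- manip.set_joints(angles): joint-space move.
- manip.open_gripper() and manip.close(strength=None): open the fingers fully, or close them until they stop; strength is the grip in N (None keeps the last).
- manip.pause(seconds).
- manip.solve_ik(position, orientation): joint angles nearest the present ones, or None.
- manip.observe(): the state.
- manip.capture(name): name is "scene" or "top"; returns a dict with "image" (480x640x3 uint8, red, green, blue), "camera_matrix" (3x3 intrinsics, pixels), "cam_to_world" (4x4, takes a point from camera to world coordinates). Camera axes: x right, y down, z forward; pixel columns grow to the right and rows downward; lengths in mm; the calibration is good to about 2 mm. A picture is of the moment at which its call begins. There is no depth.
A pose or a line that the arm cannot do raises manip.MotionError and nothing moves.
- manip.finish_job(): hands the job in, once; it reports no verdict.
Trained networks look in a picture, given as the dict that the camera call returned (one of the last four; its "shot" number tells which), for a name from the list of things; names that differ only in an ending like _2 or _b are one class to them, and where a whole thing is asked for, a point or a joint stands for the part that bears it (a point fixed in the world has none). Each returns a list of dicts, best first, with "conf" (0 to 1); they miss things now and then, are a little off and sometimes report something else, mostly with a low value. They report only what shows in the picture. A call takes as long as a camera call.
- manip.silhouettes(picture, thing): "region" (480x640 bool, what is visible of it) and "point" ([column, row] in pixels, amid what is visible of it).
- manip.landmark_of(picture, thing): "point" ([column, row] in pixels: a listed point, or the origin of a listed thing).
The state is a dict: "t": time; "q": joint angles; "qvel": joint speeds; "effort": joint torques, N m; "tcp_pos": TCP position; "eef_rot": TCP orientation; "contact_force": force on the tool from outside, world axes, zero at the start; "torque": the same for the moment, N m; "opening": opening from 0.0 (shut) to 1.0 (fully open).
Only numpy, scipy, OpenCV 4.12 (cv2) and the standard library are available. Lean on these libraries where they do the work, as an engineer would, in place of code of your own. Each camera call takes 0.05 s, during which the arm holds its last target.

## Working session

There is one attempt and no reset: what is moved stays moved. The work goes in short steps, each a Python script; the robot and the scene stay as the last script left them, time stands still between calls to the robot, and variables do not carry over. Pictures are saved under pics/ and viewed, and the job is handed in when it is done.

```bash
mkdir -p pics; ls; cat > h.py <<'E'
import numpy as np, cv2
from station import manip
def save(im,name): cv2.imwrite('pics/'+name+'.png',cv2.cvtColor(im,cv2.COLOR_RGB2BGR))
def ray(p,px):
    K=np.array(p["camera_matrix"]);T=np.array(p["cam_to_world"])
    d=T[:3,:3]@np.linalg.solve(K,[px[0],px[1],1.]);return T[:3,3],d/np.linalg.norm(d)
def onz(p,px,z):
    o,d=ray(p,px);return o+d*(z-o[2])/d[2]
def proj(p,X):
    K=np.array(p["camera_matrix"]);T=np.linalg.inv(np.array(p["cam_to_world"]))
    c=T[:3,:3]@np.array(X,float)+T[:3,3];u=K@c;return u[:2]/u[2]
def tri(rs):
    A=np.zeros((3,3));b=np.zeros(3)
    for o,d in rs:
        M=np.eye(3)-np.outer(d,d);A+=M;b+=M@o
    return np.linalg.solve(A,b)
E
python3 - <<'E'
from h import *
s=manip.observe();print({k:np.round(v,3) for k,v in s.items()})
ps={}
for n in("scene","top"):
    p=manip.capture(n);ps[n]=p;save(p["image"],n+"0")
    print(n,np.round(p["cam_to_world"],2)[:3,3])
rs={}
for n,p in ps.items():
    for th,z in(("wheel_axis",92),("handle",127),("valve_station",0),("timer",0),("tally_counter",0),("petri_dish",0)):
        for r in manip.landmark_of(p,th)[:2]:
            print(n,th,round(r["conf"],2),np.round(r["point"],1),np.round(onz(p,r["point"],z),1))
E
```

```text
pics
{'t': np.float64(0.0), 'q': array([ 1.101,  0.159,  1.598, -0.   ,  1.386, -0.21 ]), 'qvel': array([-0.001, -0.   , -0.001, -0.001, -0.   , -0.001]), 'effort': array([ 1.0000e-03, -3.8558e+01, -3.2211e+01,  7.0000e-02,  3.8000e-02,
       -0.0000e+00]), 'tcp_pos': array([147.456, 555.149, 224.64 ]), 'eef_rot': array([ 0.203,  1.562, -0.205]), 'contact_force': array([-0.335, -0.562,  1.3  ]), 'torque': array([-0.016,  0.01 , -0.085]), 'opening': np.float64(1.001)}
scene [ 173.16 -707.77  778.93]
top [ 431.36   24.87 1096.53]
scene wheel_axis 0.62 [336.2 221.7] [581.3  90.3  92. ]
scene handle 0.55 [355.8 205.5] [621.9  80.3 127. ]
scene valve_station 0.67 [339.9 255.3] [587.8  84.8   0. ]
scene tally_counter 0.77 [296.3 287. ] [461.5  37.    0. ]
scene petri_dish 0.68 [367.2 298.3] [576.2 -57.4   0. ]
top wheel_axis 0.78 [271.1 206.6] [585.8  84.4  92. ]
top handle 0.47 [275.6 179.2] [624.2  76.  127. ]
top valve_station 0.83 [271.7 215.7] [583.6  88.5   0. ]
top timer 0.79 [219.2 274.5] [478.7 178.5   0. ]
top tally_counter 0.67 [296.9 286.9] [458.3  42.3   0. ]
top petri_dish 0.73 [356.5 219.7] [578.2 -62.    0. ]
```

View pics/scene0.png

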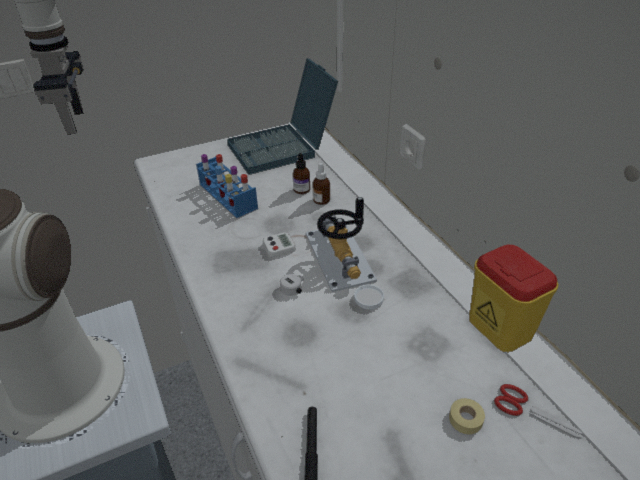

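View pics/top0.png

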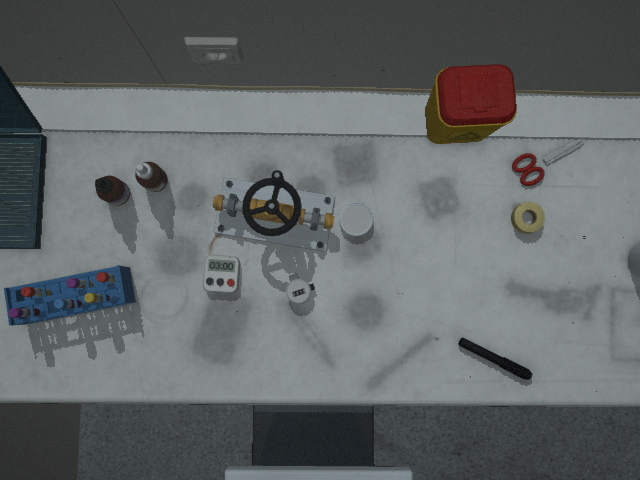

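The top view shows the wheel centred at about (271,206) and the handle at about (277,177), at the far side. The timer is at (222,275), the counter at (300,290) and the dish at (357,222), all low. I'll refine the axis and handle by triangulating from both views.

```bash
python3 - <<'E'
from h import *
from scipy.spatial.transform import Rotation as R
ps={n:manip.capture(n) for n in("scene","top")}
for th in("wheel_axis","handle"):
    rs=[ray(p,manip.landmark_of(p,th)[0]["point"]) for p in ps.values()]
    print(th,np.round(tri(rs),1))
for n,p in ps.items():
    for r in manip.silhouettes(p,"handle")[:1]:
        m=r["region"];ys,xs=np.nonzero(m);print(n,r["conf"],r["point"],xs.min(),xs.max(),ys.min(),ys.max(),m.sum())
    W=np.array([585,85,0]);
# overlay model
def draw(p,W,a,name,box):
    im=p["image"].copy()
    im=cv2.resize(im,None,fx=4,fy=4,interpolation=cv2.INTER_CUBIC)
    def pl(pts,c):
        q=np.array([proj(p,x)*4+1.5 for x in pts]).round().astype(int);cv2.polylines(im,[q],False,c,1)
    t=np.linspace(0,2*np.pi,60)
    for rr in(36,48): pl([[W[0]+rr*np.cos(x),W[1]+rr*np.sin(x),98] for x in t],(255,0,0))
    H=[W[0]+42*np.cos(a),W[1]+42*np.sin(a)]
    for z in(104,150): pl([[H[0]+9*np.cos(x),H[1]+9*np.sin(x),z] for x in t],(0,255,0))
    x0,y0,x1,y1=[4*b for b in box]
    save(im[y0:y1,x0:x1],name)
draw(ps["top"],[585,85],np.arctan2(-7,39),"ov_top",(200,140,380,280))
draw(ps["scene"],[585,85],np.arctan2(-7,39),"ov_sc",(280,170,420,300))
s=manip.observe();M=R.from_rotvec(s["eef_rot"]).as_matrix();print(np.round(M,2))
for ang in(0,np.pi/2,np.pi,-np.pi/2, np.pi/4,-np.pi/4):
    y=np.array([np.cos(ang),np.sin(ang),0]);x=np.array([0,0,-1.]);z=np.cross(x,y)
    rv=R.from_matrix(np.c_[x,y,z]).as_rotvec()
    q=manip.solve_ik([624,78,122],rv);print(round(ang,2),None if q is None else np.round(q,2))
print(onz(ps["top"],[150,165],60),onz(ps["top"],[270,90],0))
E
```

```text
wheel_axis [549.8 109.6 -86.8]
handle [622.8  76.5 128.5]
scene 0.58 [355.8, 207.8] 355 363 197 218 175
top 0.58 [274.7, 209.7] 243 300 170 236 1731
[[ 0.    0.26  0.97]
 [-0.    0.97 -0.26]
 [-1.   -0.    0.  ]]
0 [-0.07  0.39  1.53 -0.    1.22 -0.07]
1.57 [-0.07  0.39  1.53  0.    1.22 -1.64]
3.14 None
-1.57 [-0.07  0.39  1.53 -0.    1.22  1.5 ]
0.79 [-0.07  0.39  1.53 -0.    1.22 -0.85]
-0.79 [-0.07  0.39  1.53 -0.    1.22  0.72]
[659.14738202 291.16956736  60.        ] [813.66645393  95.54321931   0.        ]
```

View overlays.

View pics/ov_top.png

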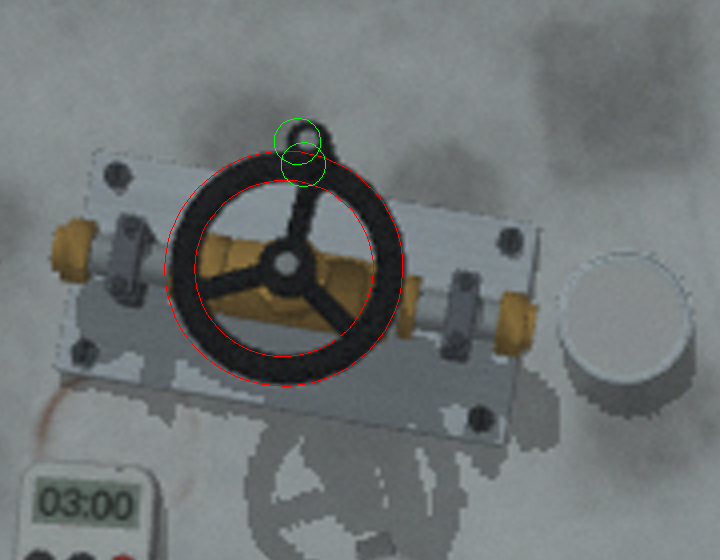

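View pics/ov_sc.png

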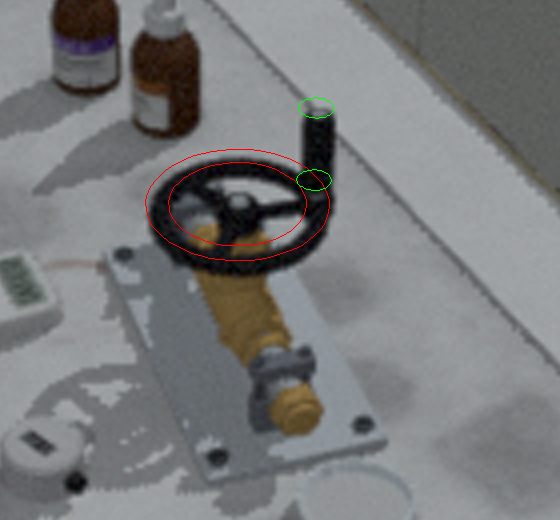

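```bash
python3 - <<'E'
from h import *
from scipy.optimize import minimize
ps={n:manip.capture(n) for n in("scene","top")}
D={n:cv2.GaussianBlur((p["image"].max(2)<55).astype(np.float32),(0,0),1.0) for n,p in ps.items()}
t=np.linspace(0,2*np.pi,240,endpoint=False)
def score(n,W):
    p=ps[n];K=np.array(p["camera_matrix"]);T=np.linalg.inv(np.array(p["cam_to_world"]))
    s=0
    for rr,w in((39,1),(42,1),(45,1),(30,-.75),(54,-.75)):
        X=np.c_[W[0]+rr*np.cos(t),W[1]+rr*np.sin(t),np.full_like(t,95)]
        c=X@T[:3,:3].T+T[:3,3];u=c@K.T;u=(u[:,:2]/u[:,2:]).astype(np.float32)
        s+=w*cv2.remap(D[n],u[:,0][None],u[:,1][None],cv2.INTER_LINEAR).mean()
    return s
def grid(f,c,h,st):
    g=np.arange(-h,h+1e-6,st);b=max(((f((c[0]+x,c[1]+y)),c[0]+x,c[1]+y) for x in g for y in g));return b
for nm,f in(("scene",lambda W:score("scene",W)),("top",lambda W:score("top",W)),("both",lambda W:score("scene",W)+score("top",W))):
    print(nm,np.round(grid(f,(585,83),10,.5),2))
W=grid(lambda W:score("scene",W)+score("top",W),(585,83),10,.5)[1:]
# handle centre: match cylinder in scene+top
def hs(n,H):
    p=ps[n];h,w=D[n].shape
    pts=np.array([proj(p,[H[0]+9*np.cos(a),H[1]+9*np.sin(a),z]) for z in(106,150) for a in t[::10]])
    m=np.zeros((h,w),np.uint8);cv2.fillConvexPoly(m,cv2.convexHull((pts*16).astype(np.int32)),1,shift=4)
    mo=cv2.dilate(m,np.ones((7,7)))-cv2.dilate(m,np.ones((3,3)))
    return D[n][m>0].mean()-D[n][mo>0].mean()
r=lambda a:(W[0]+42*np.cos(a),W[1]+42*np.sin(a))
for n in ps: print(n,max((round(float(hs(n,r(np.deg2rad(a)))),3),a) for a in np.arange(-60,60,1.)))
a=max((hs("scene",r(np.deg2rad(a)))+hs("top",r(np.deg2rad(a))),a) for a in np.arange(-60,60,1.));print(a,np.round(r(np.deg2rad(a[1])),1))
f=lambda H:hs("scene",H)+hs("top",H)
print("free handle",np.round(grid(f,(624,77),8,1),2))
E
```

```text
scene [  2.48 583.5   78.5 ]
top [  2.75 585.5   83.5 ]
both [  4.89 585.    81.5 ]
scene (0.569, np.float64(-41.0))
top (0.398, np.float64(-12.0))
(np.float32(0.85283875), np.float64(-9.0)) [626.5  74.9]
free handle [  0.96 623.    73.  ]
```

Combining both views puts the axis at about (585,82) and the handle at about (625,74). Next I'll move above the handle and look, with the jaws opening along y.

```bash
cat >> h.py <<'E'
from scipy.spatial.transform import Rotation as R
def ori(ang=np.pi/2):
    y=np.array([np.cos(ang),np.sin(ang),0]);x=np.array([0,0,-1.]);z=np.cross(x,y)
    return R.from_matrix(np.c_[x,y,z]).as_rotvec()
def st():
    s=manip.observe();print("t",round(float(s["t"]),2),"p",np.round(s["tcp_pos"],1),"F",np.round(s["contact_force"],1),"op",round(float(s["opening"]),3));return s
E
python3 - <<'E'
from h import *
manip.move_ptp([625,74,240],ori());st()
manip.movel([625,74,175],feed=150);manip.pause(.2);st()
for n in("scene","top"): save(manip.capture(n)["image"],n+"1")
p=manip.capture("scene");save(cv2.resize(p["image"][100:300,250:490],None,fx=3,fy=3),"z1")
E
```

```text
t 3.61 p [624.8  74.9 240. ] F [-0.1  0.1  0.7] op 0.999
t 4.39 p [625.9  74.  176.6] F [-0.   0.7  0.3] op 0.999
```

View pics/z1.png

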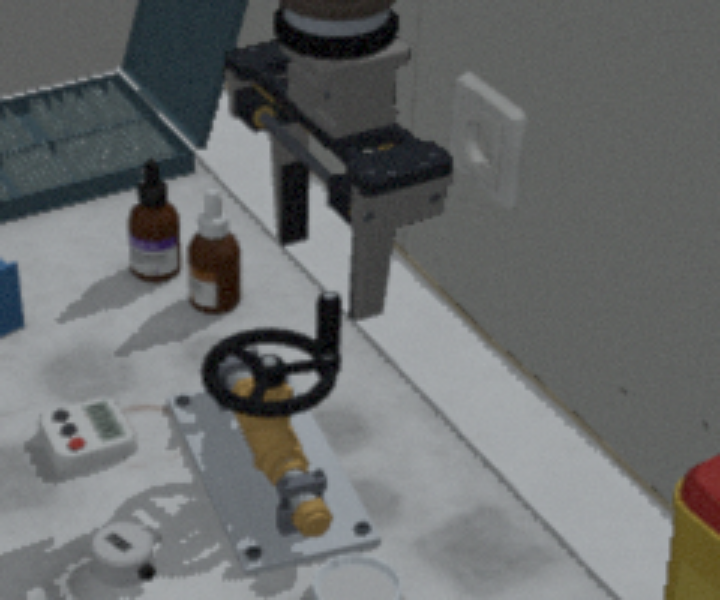

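View pics/top1.png

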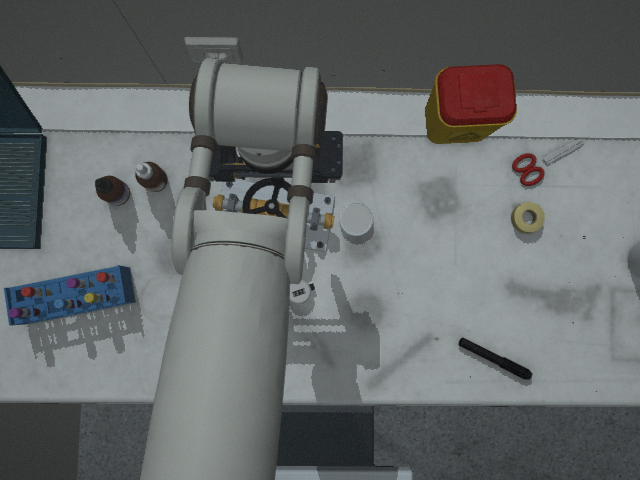

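The handle at about (328,325) in the crop sits between the two fingertips at (293,243) and (368,318), directly below them, so the descent is clear. I'll go down and grip.

```bash
python3 - <<'E'
from h import *
print(manip.movel([625,74,121],feed=80,threshold=6));manip.pause(.2);st()
manip.close(20);manip.pause(.3);st()
for n in("scene",): p=manip.capture(n);save(cv2.resize(p["image"][100:300,250:490],None,fx=3,fy=3),"z2")
E
```

```text
False
t 5.57 p [625.5  74.  121.8] F [ 0.1 -0.3  0.5] op 1.0
t 6.97 p [625.1  73.8 121. ] F [ 1.4 -1.  -0.9] op 0.189
```

View pics/z2.png

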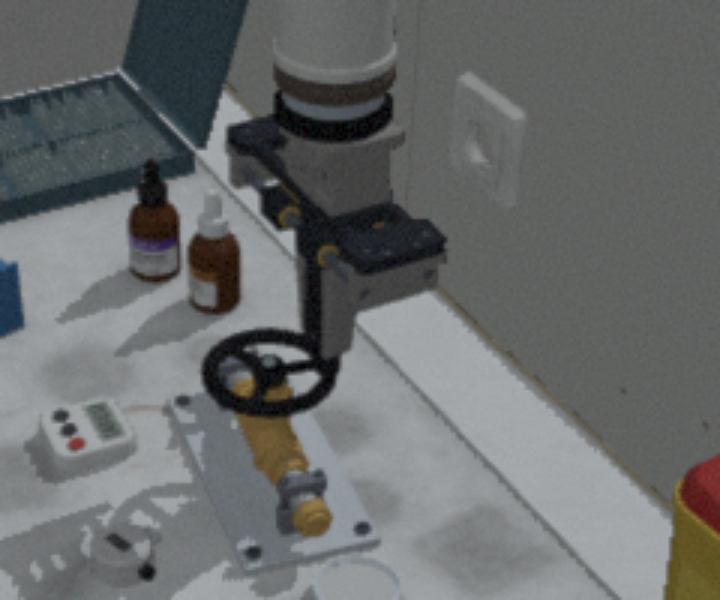

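Opening is 0.189, about 17.4 mm, so the jaws are on the 18 mm sleeve. I'll start clockwise with short chords, logging forces to refine the centre.

```bash
cat >> h.py <<'E'
import json
Z=121
def arc(C,a0,a1,step,feed,thr,tanlim=7.,r=42.,log=None,verbose=True):
    """step round from a0 to a1; stops on tangential resistance. returns last angle, stopped"""
    n=max(1,int(np.ceil(abs(a1-a0)/step-1e-9)));sg=np.sign(a1-a0);out=[]
    for a in a0+(a1-a0)*np.arange(1,n+1)/n:
        hit=manip.movel([C[0]+r*np.cos(a),C[1]+r*np.sin(a),Z],feed=feed,threshold=thr)
        s=manip.observe();p=s["tcp_pos"];F=s["contact_force"]
        am=np.arctan2(p[1]-C[1],p[0]-C[0]);er=np.array([np.cos(am),np.sin(am),0]);et=np.array([-er[1],er[0],0])
        row=[a,am,np.hypot(p[0]-C[0],p[1]-C[1]),F@er,F@et*sg,F[2],s["t"]];out.append(row+list(p)+list(F))
        if verbose: print("a %.3f meas %.3f r %.2f Fr %.1f Ft(along motion) %.1f Fz %.1f t %.2f"%tuple(row),"HIT" if hit else "")
        if hit or F@et*sg<-tanlim: 
            json.dump(out,open("log_%.0f.json"%(100*s["t"]),"w"));return a,True
    json.dump(out,open("log_%.0f.json"%(100*s["t"]),"w"));return a,False
E
python3 - <<'E'
from h import *
C=(583.9,82.2)
a0=np.arctan2(73.8-82.2,625.1-583.9)
print(arc(C,a0,a0-np.deg2rad(80),np.deg2rad(10),60,8))
E
```

```text
a -0.376 meas -0.391 r 41.93 Fr 0.9 Ft(along motion) 2.1 Fz 0.0 t 7.30 
a -0.550 meas -0.568 r 41.80 Fr -1.1 Ft(along motion) 1.2 Fz 0.7 t 7.58 
a -0.725 meas -0.740 r 41.76 Fr -1.4 Ft(along motion) 1.4 Fz 1.6 t 7.85 
a -0.899 meas -0.914 r 41.69 Fr -2.4 Ft(along motion) 1.4 Fz 1.5 t 8.12 
a -1.074 meas -1.088 r 41.65 Fr -2.9 Ft(along motion) 1.6 Fz 2.2 t 8.40 
a -1.248 meas -1.259 r 41.64 Fr -4.4 Ft(along motion) 2.2 Fz 2.3 t 8.68 
a -1.423 meas -1.428 r 41.55 Fr -4.8 Ft(along motion) 0.9 Fz 0.9 t 8.95 
a -1.597 meas -1.600 r 41.56 Fr -4.8 Ft(along motion) 1.8 Fz 0.1 t 9.22 
(np.float64(-1.597390287412003), False)
```

```bash
python3 - <<'E'
from h import *
C=(583.9,82.75)
a0=-1.597
a,h=arc(C,a0,a0-np.deg2rad(100),np.deg2rad(10),60,8);print(a,h)
import glob
L=np.concatenate([np.array(json.load(open(f))) for f in sorted(glob.glob("log_*.json"))])
P=L[:,7:9]
from scipy.optimize import least_squares
for r in(42,None):
    f=(lambda x:np.hypot(*(P-x[:2]).T)-42) if r else (lambda x:np.hypot(*(P-x[:2]).T)-x[2])
    s=least_squares(f,[584,82.5,42]);print(s.x,np.abs(s.fun).max())
E
```

```text
a -1.772 meas -1.774 r 42.03 Fr -3.3 Ft(along motion) 1.2 Fz 0.2 t 9.50 
a -1.946 meas -1.956 r 42.02 Fr -3.2 Ft(along motion) 1.3 Fz -0.3 t 9.78 
a -2.121 meas -2.134 r 42.02 Fr -2.8 Ft(along motion) 0.8 Fz -0.3 t 10.05 
a -2.295 meas -2.309 r 41.97 Fr -3.8 Ft(along motion) 1.6 Fz -1.8 t 10.32 
a -2.470 meas -2.484 r 41.96 Fr -3.6 Ft(along motion) 1.6 Fz -1.4 t 10.60 
a -2.644 meas -2.657 r 41.94 Fr -2.6 Ft(along motion) 1.6 Fz -2.1 t 10.88 
a -2.819 meas -2.832 r 41.95 Fr -3.3 Ft(along motion) 1.0 Fz -2.8 t 11.15 
a -2.993 meas -3.006 r 41.96 Fr -2.7 Ft(along motion) 1.5 Fz -2.3 t 11.43 
a -3.168 meas 3.103 r 41.93 Fr -4.2 Ft(along motion) 1.8 Fz -2.5 t 11.70 
a -3.342 meas 2.929 r 41.97 Fr -4.2 Ft(along motion) 2.0 Fz -2.8 t 11.97 
-3.3423292519943297 False
[583.98732295  82.66605214  42.        ] 0.07177801616794
[584.00317318  82.71580055  42.04090007] 0.06362885000046958
```

Circle fit gives centre (584.0, 82.7) with residual 0.07 mm. I'll carry on clockwise more gently to find the stop.

```bash
python3 - <<'E'
from h import *
C=(584.0,82.7)
a0=-3.342
a,h=arc(C,a0,a0-np.deg2rad(300),np.deg2rad(10),40,6,tanlim=5);print(a,h)
manip.pause(.2);st()
E
```

```text
a -3.517 meas 2.757 r 42.05 Fr -3.2 Ft(along motion) 1.7 Fz -2.6 t 12.31 
a -3.691 meas 2.581 r 42.04 Fr -2.0 Ft(along motion) 1.1 Fz -1.9 t 12.64 
a -3.866 meas 2.406 r 42.05 Fr -1.8 Ft(along motion) 2.0 Fz -2.0 t 12.97 
a -4.040 meas 2.231 r 42.07 Fr -2.2 Ft(along motion) 1.2 Fz -2.0 t 13.31 
a -4.215 meas 2.056 r 42.05 Fr -1.8 Ft(along motion) 1.9 Fz -1.8 t 13.64 
a -4.389 meas 1.882 r 42.04 Fr -1.2 Ft(along motion) 1.0 Fz -2.2 t 13.97 
a -4.564 meas 1.707 r 42.05 Fr -0.8 Ft(along motion) 0.7 Fz -0.8 t 14.31 
a -4.738 meas 1.532 r 42.04 Fr -0.5 Ft(along motion) 1.6 Fz -0.8 t 14.64 
a -4.913 meas 1.356 r 42.05 Fr -0.3 Ft(along motion) 2.1 Fz -1.3 t 14.97 
a -5.087 meas 1.181 r 42.07 Fr 0.2 Ft(along motion) 2.2 Fz -1.2 t 15.31 
a -5.262 meas 1.006 r 42.02 Fr 0.7 Ft(along motion) 2.4 Fz -0.9 t 15.64 
a -5.436 meas 0.831 r 42.04 Fr 0.4 Ft(along motion) 0.9 Fz -1.5 t 15.97 
a -5.611 meas 0.655 r 42.00 Fr 1.2 Ft(along motion) 1.8 Fz -1.0 t 16.31 
a -5.785 meas 0.480 r 42.04 Fr 1.3 Ft(along motion) 1.7 Fz -0.7 t 16.64 
a -5.960 meas 0.306 r 42.03 Fr 0.9 Ft(along motion) 2.1 Fz -1.0 t 16.98 
a -6.135 meas 0.131 r 42.00 Fr 0.6 Ft(along motion) 1.7 Fz -0.9 t 17.31 
a -6.309 meas -0.044 r 42.02 Fr -0.1 Ft(along motion) 1.2 Fz 0.3 t 17.64 
a -6.484 meas -0.218 r 41.99 Fr 1.7 Ft(along motion) 2.2 Fz -0.9 t 17.98 
a -6.658 meas -0.391 r 41.99 Fr 0.2 Ft(along motion) 0.6 Fz 0.3 t 18.31 
a -6.833 meas -0.565 r 41.99 Fr -0.2 Ft(along motion) 1.3 Fz 0.4 t 18.64 
a -7.007 meas -0.739 r 41.98 Fr 0.0 Ft(along motion) 2.2 Fz 0.2 t 18.98 
a -7.182 meas -0.913 r 41.96 Fr 1.2 Ft(along motion) 1.2 Fz 1.0 t 19.31 
a -7.356 meas -1.087 r 41.96 Fr -0.0 Ft(along motion) 1.7 Fz 0.4 t 19.64 
a -7.531 meas -1.262 r 41.95 Fr 0.5 Ft(along motion) 2.0 Fz 1.3 t 19.98 
a -7.705 meas -1.403 r 41.97 Fr 0.4 Ft(along motion) -2.1 Fz 1.2 t 20.23 HIT
-7.705323129985823 True
t 20.43 p [591.   41.3 120.9] F [2.5 1.  3.3] op 0.188
```

A hit at 1.19 turns from the start. I'll press on in small steps to confirm it and locate the knee.

```bash
python3 - <<'E'
from h import *
C=(584.0,82.7)
def m():
    manip.pause(.12);F=[];P=[]
    for _ in range(4):
        s=manip.observe();F.append(s["contact_force"]);P.append(s["tcp_pos"]);manip.pause(.02)
    F=np.mean(F,0);p=np.mean(P,0);am=np.arctan2(p[1]-C[1],p[0]-C[0]);er=np.array([np.cos(am),np.sin(am)]);et=np.array([-er[1],er[0]])
    return am-2*np.pi,F[:2]@et,F[:2]@er,s["t"]
print(np.round(m(),4))
b=-7.686+.012
for k in range(12):
    a=b-np.deg2rad(.6)*k
    manip.movel([C[0]+42*np.cos(a),C[1]+42*np.sin(a),Z],feed=20)
    v=m();print("cmd %.4f"%a,"meas %.4f Ft %.2f Fr %.2f t %.2f"%v)
    if v[1]>8: break
E
```

```text
[-7.6865  2.0132 -0.7239 20.6   ]
cmd -7.6740 meas -7.6831 Ft -1.60 Fr 0.49 t 21.03
cmd -7.6845 meas -7.6825 Ft 1.00 Fr -0.23 t 21.47
cmd -7.6949 meas -7.6872 Ft 3.87 Fr -0.26 t 21.90
cmd -7.7054 meas -7.6887 Ft 5.66 Fr -0.32 t 22.33
cmd -7.7159 meas -7.6896 Ft 6.93 Fr -0.27 t 22.77
cmd -7.7264 meas -7.6903 Ft 9.02 Fr -0.35 t 23.20
```

The stop is clear: force climbs from 1 to 9 N while the handle stays at about -7.69 rad. With 10 N giving -0.014, closed zero is at about -7.678 rad. I'll back off 4π from there.

```bash
python3 - <<'E'
from h import *
C=(584.0,82.7)
a0=-7.678;T=a0+4*np.pi
import io,contextlib
a,h=arc(C,a0-.02,a0+.1,.2,40,None,tanlim=12)
a,h=arc(C,a,a0+2*np.pi,np.deg2rad(10),60,14,tanlim=10,verbose=False);print(a,h);st()
if not h:
    a,h=arc(C,a,T-.15,np.deg2rad(10),60,14,tanlim=10,verbose=False);print(a,h,T);st()
import glob
f=max(glob.glob("log_*.json"),key=lambda x:int(x[4:-5]));L=np.array(json.load(open(f)));print(np.round(L[::4,:6],3))
E
```

```text
a -7.578 meas -1.298 r 41.98 Fr -0.4 Ft(along motion) 0.6 Fz 2.9 t 23.52 
-1.3948146928204137 False
t 33.12 p [591.7  41.4 121. ] F [ 1.4  1.6 -1.5] op 0.193
4.738370614359172 False 4.8883706143591725
t 42.73 p [585.5  40.8 121. ] F [ 1.3  0.5 -1.9] op 0.191
[[-1.2240e+00 -1.2160e+00  4.1994e+01 -9.3900e-01  1.1780e+00 -7.4100e-01]
 [-5.4300e-01 -5.2700e-01  4.2012e+01  1.7700e-01  1.5450e+00  6.3000e-02]
 [ 1.3800e-01  1.5700e-01  4.2027e+01  1.8100e-01  1.1960e+00 -8.3300e-01]
 [ 8.2000e-01  8.3900e-01  4.2044e+01 -1.8300e-01  1.2520e+00  3.8000e-02]
 [ 1.5010e+00  1.5170e+00  4.2029e+01  5.0500e-01  8.7100e-01  9.1200e-01]
 [ 2.1830e+00  2.1960e+00  4.1974e+01  7.2900e-01  1.6910e+00  1.0520e+00]
 [ 2.8640e+00  2.8810e+00  4.1959e+01  7.8000e-01  2.0980e+00 -2.8700e-01]
 [ 3.5460e+00 -2.7200e+00  4.1947e+01 -6.7800e-01  1.3720e+00 -1.5830e+00]
 [ 4.2270e+00 -2.0400e+00  4.1966e+01 -8.0900e-01  1.8750e+00 -2.4700e+00]]
```

```bash
python3 - <<'E'
from h import *
C=(584.0,82.7);T=-7.678+4*np.pi
def m():
    manip.pause(.2);P=[];F=[]
    for _ in range(6):
        s=manip.observe();P.append(s["tcp_pos"]);F.append(s["contact_force"]);manip.pause(.03)
    p=np.mean(P,0);am=np.arctan2(p[1]-C[1],p[0]-C[0])%(2*np.pi)
    print("meas %.4f err %.4f"%(am,am-T),np.round(p,2),np.round(np.mean(F,0),1),"op",round(float(s["opening"]),3),"t",round(float(s["t"]),2));return am
a=T-.01
for k in range(4):
    manip.movel([C[0]+42*np.cos(a),C[1]+42*np.sin(a),Z],feed=20);e=m()-T
    if abs(e)<.004: break
    a-=e
for n in("scene","top"): p=manip.capture(n);save(p["image"],n+"9"); save(cv2.resize(p["image"][100:300,250:490],None,fx=3,fy=3),n+"z9")
for n in("scene",):
    p=manip.capture(n)
    for th in("petri_dish","tally_counter"): 
        for r in manip.landmark_of(p,th)[:1]: print(th,np.round(onz(p,r["point"],0),1))
E
```

```text
meas 4.8808 err -0.0076 [591.04  41.31 121.  ] [ 0.4  1.1 -0.6] op 0.194 t 43.53
meas 4.8824 err -0.0060 [591.1   41.32 120.98] [-1.7  0.6  0.4] op 0.19 t 44.18
meas 4.8913 err 0.0029 [591.47  41.38 120.98] [-1.9  0.8  0. ] op 0.192 t 44.83
petri_dish [576.8 -55.9   0. ]
tally_counter [463.1  38.5   0. ]
```

View pics/scenez9.png

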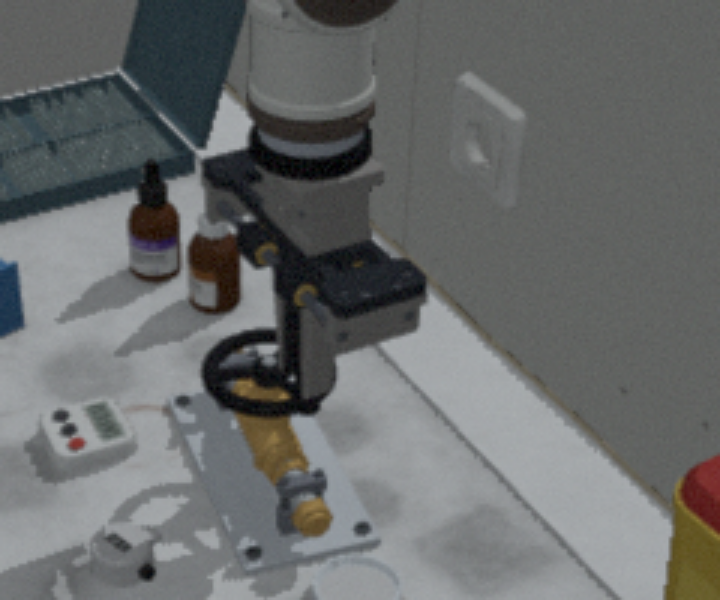

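The picture shows the fingers still closed on the handle at about (300,350). The timer, counter and dish are where they were, so I'm handing in.

```bash
python3 - <<'E'
from h import *
print(manip.finish_job());st()
E
```

```text
the job is handed in; nothing more can be done
None
the job is handed in; nothing more can be done
```

I turned the valve clockwise to its stop, backed it off two full turns counter-clockwise, and handed the job in at about 45 s with the handle still gripped. No verdict is reported.

- **Stop:** it came about 1.19 turns clockwise from the start. The force rose to about 9 N while the handle barely moved, and I pressed no further.
- **Setting:** my last measurement put the handle within 0.003 rad of two turns from the stop. That relies on arm position and an estimated zero at the stop, where a 9 N push means about 0.012 rad of give. I had no independent check of the wheel angle.
- **Grip:** the opening read about 0.19, which fits the 18 mm sleeve. Force on the tool was about 2 N.
- **Bystanders:** in the last scene picture the timer, tally counter and petri dish look unmoved. The counter and dish re-measured within about 2 mm of their first fixes, which is calibration level. I checked the timer by eye only.
- **Disagreements:**
  - One early triangulation of the wheel axis was plainly wrong, so I dropped it. I used a fit to both pictures instead, then a circle fit to the handle's path (residual about 0.07 mm).
  - The tangential force while turning freely read about 1.5 N along the motion instead of against it. I did not explain this; I took the stop from the steep rise in force instead.

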